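# Clear the carton out of the pad press, then press the pad

## Task

Someone has left a small carton on top of the paper pad in the hand press, under the raised arm. Take the carton out without bumping the arm with it or dropping it, and set it down flat in the shallow tray. Then push the press arm down by its grip until it bears on the pad, press firmly (a push of about 15 N at the grip) for a full second, and let go, leaving the arm down on the pad; the pad stays in its place and the other things on the bench stay where they are.

Things in the scene. Friction and masses are not known exactly. Their poses are not given: they have to be found in the camera images.
- press: Hand pad press, fixed. Bed 130 (x) x 270 (y) mm, top 40 mm above the bench, on a foot 150 x 290 mm (y = -190 to +100 mm). Origin on the bench, z up, front = -x. The arm's hinge pin (along x) is at y = -150, z = 63 mm, between cheeks 82 mm high, 64 mm across. Low fences (tops at z = 47 mm) frame the pad, centred at x = 0, y = 20 mm.
- press_arm (a joint): Angle of the press arm, rad: 0 = level, underside flat on the pad (z = 52 mm); grows as the free end rises, to 0.62. A steel bar 40 mm wide, 22 thick, its middle line through the pin, above the bed's middle (x = 0), running 290 mm to +y; on its end a black grip.  Stiff hinge, stays where left (2 to 4 N at the grip). It overhangs the carton.
- press_grip (a point): Centre of the top of the arm's grip, a black cap 52 x 56 x 12 mm on a spring (about 3 N per mm, sinks up to 8 mm into the bar under a push), 265 mm from the hinge pin and 33 mm above the bar's middle line when free. y points along the arm away from the hinge, z out of the grip's top face, x along the hinge pin.
- pad_seat (a point): Where the pad's underside centre belongs: on the bed between the fences, 40 mm above the bench. Axes as the press.
- pad: Loose pad of card, 90 (x) x 70 (y) x 12 mm, lying between the press's low fences (2 mm play each side). Origin at the centre of its underside, z up. It is not to be taken out.
- carton: Small closed carton with a paper band, 84 (x) x 36 (y) x 40 (z) mm, 80 to 170 g, standing on the pad under the raised arm. Origin at the centre of its underside, z up; its long side x lies across the arm, so that one end shows on either side of it.
- tray: Shallow open tray, fixed, 200 (x) x 170 (y) x 35 mm outside, walls 4 mm, floor 4 mm thick. Origin at the centre of its underside, z up.
- jar: Bystander: squat upright jar, 60 mm across, 75 mm tall. Origin at the centre of its underside.
- label_roll: Bystander: upright roll of labels, 90 mm across, 60 mm tall. Origin at the centre of its underside.
- pack: Bystander: wrapped pack, 60 (x) x 100 (y) x 50 mm. Origin at the centre of its underside.

How it is judged:
By the outcome, as a careful person would: the job done as asked, in the order asked, and still so for the second after the job is handed in, with the robot touching nothing.
It also fails if it takes over 64 s, if anything falls off the work surface, if the arm or the gripper's body presses on something with over 40 N, if the wrist force passes 120 N, or if a joint passes its speed limit or range.

## Robot

A 6-joint arm with a two-finger parallel gripper is mounted at the origin on the work surface. World frame = base frame: x ahead of the robot, y to its left, z up, the work surface at z = 0. Lengths are in m, angles in rad, forces in N, time in s.
With the tool pointing down it reaches from about 0.3 to 0.875 m from the base axis. Payload 4.2 kg.
Tool frame: the origin (TCP) lies midway between the tips of the shut fingers; the grasp point (between the pads) lies 19 mm behind it (grip_point_offset is the distance from the TCP to the grasp point, in m); z points along the fingers, y is the line along which they close (so a half turn about z gives the same grasp; the last joint's range is limited). The gripper opens to 85 mm and grips with 20 to 120 N. Pads are 22 mm wide; open, the fingers measure 114 mm over their backs; the gripper's body (76 mm by 85 mm) begins 54 mm behind the grasp point. The pads swing forward as they close: fully open they stand 13 mm farther back than shut.
Start: joints at [-1.258, 0.32, 1.565, -0, 1.257, -0.02], TCP at [0.188, -0.543, 0.231] pointing down, gripper open.
Joint ranges: [-3.11, 3.11], [-0.84, 2.01], [0.21, 2.61], [-1.34, 4.49], [0.05, 2.63], [-2.56, 2.56]. Speed limits (rad/s): [2.57, 2.57, 3.14, 3.14, 3.14, 3.14].

## Interface

Orientations are given as a rotation vector (axis times angle).
In Python, from plant import * gives the robot as it stands.
- The arm moves only by the shell command python3 -m crank 'ROWS'. ROWS is JSON, one flat list of numbers, 5 for each row, row after row: the shift along the tool's x, y, z in cm, then the turn about the tool's z in degrees, then the opening, from -1 (shut) to 1 (fully open). A call has 1 to 12 rows; each row shifts and turns the commanded pose from where the row before left it, along the tool's axes as they then stand; what a row does not reach is not made up. A row lasts 1/10 s, in which the tool goes at most 50 mm and 8.59 degrees, less where a joint would pass 70% of its speed; a pose out of reach is approached as far as the arm can. A call is refused whole if a number of a shift passes 5 or a number of a turn 8.59, either way. A call with a gripper value outside its range is refused whole. The fingers move at their own pace and stop on an object; the grip force is fixed at half the most. Time passes only in rows, so rows that do not move let the fingers close. It gives the time, the measured TCP pose, the force, the opening and the grip force at its end, in the units of the state.
- read_state(): the state, without advancing time (a new reading comes with each control period).
- read_camera(name): name is "side" or "top" or "wrist"; returns a dict with "pixels" (420x560x3 uint8, red, green, blue), "range_z" (420x560 float32, m along the optical axis (not along the pixel's ray), 0 where there is no reading), "fx", "fy", "cx", "cy" (pixels), "view" (4x4, takes a point from world to camera coordinates). Camera axes: x right, y down, z forward; pixel columns grow to the right and rows downward; lengths in m; the calibration is good to about 2 mm. The wrist camera is an equidistant fisheye: a pixel r from the principal point sees the ray r / f radians off the axis. A picture is of the moment at which its call begins.
- finish_job(): hands the job in; it is judged then, once.
Trained networks look in a picture, given as the dict that the camera call returned (one of the last four; its "shot" number tells which), for a name from the list of things; names that differ only in an ending like _2 or _b are one class to them, and where a whole thing is asked for, a point or a joint stands for the part that bears it (a point fixed in the world has none). Each returns a list of dicts, best first, with "score" (0 to 1); they miss things now and then, are a little off and sometimes report something else, mostly with a low value. They report only what shows in the picture. A call takes as long as a camera call.
- recognise(picture, query): "extent" ([left, top, width, height] in pixels, round what is visible of it).
- silhouettes(picture, query): "pixels" (420x560 bool, what is visible of it) and "extent" ([left, top, width, height] in pixels, round what is visible of it).
The state is a dict: "t": time; "qpos": joint angles; "dq": joint speeds; "joint_torque": joint torques, N m; "tcp_pos": TCP position; "eef_rot": TCP orientation; "wrist_force": force on the tool from outside, world axes, zero at the start; "torque": the same for the moment, N m; "grip_width": opening from 0.0 (shut) to 1.0 (fully open); "finger_force": force on a finger pad.
Only numpy, scipy, OpenCV 4.12 (cv2) and the standard library are available. Lean on these libraries where they do the work, as an engineer would, in place of code of your own. Each camera call takes 0.05 s, during which the arm holds its last target. There are 200 camera calls.

## Working session

There is one attempt and no reset: what is moved stays moved. The work goes in short steps, Python scripts to look and compute and a shell command to move; the robot and the scene stay as the last step left them, time stands still between calls to the robot, and variables do not carry over. Pictures are saved under pics/ and viewed, at most 10 in all, crops included, and the job is handed in when it is done.

```bash
ls; mkdir -p pics
cat > h.py <<'E'
from plant import *
import numpy as np, cv2
def save(p,n): cv2.imwrite('pics/'+n,p['pixels'][:,:,::-1])
def cloud(p):
    z=p['range_z']; v,u=np.mgrid[:z.shape[0],:z.shape[1]]
    c=np.stack([(u-p['cx'])/p['fx']*z,(v-p['cy'])/p['fy']*z,z,np.ones_like(z)],-1)
    w=c@np.linalg.inv(p['view']).T
    return w[...,:3], z>0
E
python3 - <<'E'
from h import *
print(read_state())
ims=[]
for n in('top','side'):
    p=read_camera(n); ims.append(p); save(p,n+'0.png'); w,ok=cloud(p)
    print(n,p['fx'],p['cx'],np.round(np.linalg.inv(p['view']),3).tolist())
    for q in('press','press_arm','press_grip','pad','carton','tray','jar','label_roll','pack'):
        for d in silhouettes(p,q)[:1]:
            m=d['pixels']&ok; x=w[m]
            print(q,round(d['score'],2),d['extent'],m.sum(),np.round(np.percentile(x,[2,50,98],axis=0),3).tolist() if m.sum() else '')
E
```

```text
pics
{'t': 0.0, 'qpos': array([-1.25802241e+00,  3.20311047e-01,  1.56572389e+00, -6.42989523e-06,
        1.25740992e+00, -1.99870926e-02]), 'dq': array([-0.00073734,  0.00066314, -0.00042529,  0.00086914, -0.00107492,
        0.00017434]), 'joint_torque': array([ 2.93138783e-04, -4.15526032e+01, -2.34160155e+01,  6.35510469e-05,
        8.03013914e-03, -1.07840035e-05]), 'tcp_pos': array([ 0.18767763, -0.5429789 ,  0.23045386]), 'eef_rot': array([-3.09640259e+00, -5.19991260e-01,  4.33651938e-04]), 'wrist_force': array([-0.20805008, -0.24651897, -0.45179757]), 'torque': array([ 0.0100865 ,  0.00135299, -0.01271067]), 'finger_force': 0.0, 'grip_width': 1.0007037931209324}
top 512.3211794967951 278.4568523600889 [[0.026, -0.987, 0.161, 0.452], [-0.999, -0.028, -0.014, -0.038], [0.019, -0.161, -0.987, 1.219], [0.0, 0.0, 0.0, 1.0]]
press 0.89 [310.2, 244.9, 129.2, 71.4] 7413 [[0.409, -0.417, 0.008], [0.481, -0.284, 0.041], [0.563, -0.143, 0.232]]
press_arm 0.74 [142.0, 163.2, 28.1, 28.0] 668 [[0.682, 0.208, 0.01], [0.705, 0.231, 0.073], [0.735, 0.26, 0.079]]
press_grip 0.6 [328.5, 266.
[... 1263 characters left out ...]
, [0.497, -0.156, 0.236]]
pad 0.69 [206.2, 282.2, 43.8, 28.5] 307 [[0.438, -0.261, 0.043], [0.458, -0.248, 0.051], [0.525, -0.224, 0.054]]
carton 0.3 [190.0, 202.1, 37.0, 40.2] 958 [[0.448, -0.202, 0.207], [0.473, -0.179, 0.222], [0.498, -0.154, 0.236]]
tray 0.9 [173.3, 133.1, 84.1, 66.6] 4121 [[0.429, 0.088, 0.001], [0.524, 0.18, 0.005], [0.622, 0.258, 0.035]]
jar 0.75 [265.0, 116.6, 20.9, 32.8] 603 [[0.682, 0.206, 0.004], [0.706, 0.217, 0.05], [0.735, 0.256, 0.076]]
label_roll 0.55 [301.2, 163.6, 38.1, 42.1] 1314 [[0.725, -0.026, 0.0], [0.763, 0.0, 0.054], [0.808, 0.06, 0.062]]
pack 0.87 [328.0, 253.3, 48.5, 57.1] 1777 [[0.709, -0.308, 0.005], [0.733, -0.27, 0.049], [0.767, -0.211, 0.052]]
```

Run:
```python
from h import *
a=cv2.imread('pics/top0.png')[225:335,290:460]; b=cv2.imread('pics/side0.png')[190:420,150:330]
a=cv2.resize(a,None,fx=3,fy=3); b=cv2.resize(b,None,fx=2.4,fy=2.4)
o=np.zeros((560,800,3),np.uint8); A=cv2.resize(a,(360,int(a.shape[0]*360/a.shape[1]))); o[:A.shape[0],:360]=A; o[:b.shape[0],365:365+b.shape[1]]=b[:560]
cv2.imwrite('pics/c0.png',o)
# press geometry
for n in('top','side'):
    p=read_camera(n); w,ok=cloud(p); x=w[ok]
    r=x[(x[:,0]>.38)&(x[:,0]<.6)&(x[:,1]>-.47)&(x[:,1]<-.08)]
    bed=r[(abs(r[:,2]-.04)<.005)]
    print(n,'bed',cv2.minAreaRect(bed[:,:2].astype(np.float32)),np.percentile(bed,[1,99],axis=0).round(3).tolist())
    c=r[(r[:,2]>.083)&(r[:,2]<.1)&(abs(r[:,1]+.24)<.06)]
    for s in range(-300,-160,10):
        k=r[abs(r[:,1]-s/1000)<.005]; k=k[k[:,2]>.06]
        if len(k): print(s,len(k),np.percentile(k[:,0],[2,98]).round(3),np.percentile(k[:,2],[2,50,98]).round(3),end=' | ')
        q=k[abs(k[:,2]-.092)<.006]
        if len(q): print('  ctop',len(q),np.percentile(q[:,0],[0,25,75,100]).round(3))
        else: print()
```

```text
top bed ((0.485872745513916, -0.2871895134449005), (0.12988455593585968, 0.27035239338874817), 5.9659037590026855) [[0.414, -0.42, 0.035], [0.558, -0.153, 0.045]]
-300 75 [0.468 0.506] [0.124 0.128 0.132] | 
-290 80 [0.468 0.505] [0.13  0.134 0.138] | 
-280 81 [0.465 0.505] [0.135 0.14  0.144] | 
-270 79 [0.465 0.502] [0.142 0.146 0.151] | 
-260 77 [0.464 0.502] [0.146 0.152 0.158] | 
-250 85 [0.462 0.501] [0.153 0.157 0.162] | 
-240 100 [0.439 0.501] [0.09  0.163 0.167] |   ctop 9 [0.436 0.439 0.447 0.451]
-230 145 [0.436 0.51 ] [0.089 0.165 0.174] |   ctop 64 [0.434 0.442 0.455 0.514]
-220 158 [0.434 0.516] [0.089 0.172 0.179] |   ctop 65 [0.432 0.44  0.509 0.516]
-210 135 [0.432 0.514] [0.089 0.177 0.184] |   ctop 60 [0.431 0.438 0.509 0.516]
-200 133 [0.432 0.513] [0.067 0.211 0.216] |   ctop 28 [0.431 0.441 0.511 0.513]
-190 126 [0.451 0.511] [0.071 0.217 0.223] |   ctop 6 [0.507 0.509 0.511 0.513]
-180 136 [0.449 0.499] [0.218 0.223 0.227] | 
-170 135 [0.449 0.498] [0.223 0.229 0.234] | 
side bed ((0.484805703163147, -0.28771471977233887), (0.12985792756080627, 0.27063441276550
[... 225 characters left out ...]
63 0.502] [0.14  0.145 0.149] | 
-260 159 [0.462 0.501] [0.145 0.151 0.156] | 
-250 157 [0.461 0.5  ] [0.152 0.157 0.161] | 
-240 286 [0.435 0.499] [0.061 0.159 0.167] |   ctop 37 [0.434 0.439 0.452 0.461]
-230 278 [0.434 0.515] [0.064 0.164 0.172] |   ctop 87 [0.432 0.441 0.459 0.515]
-220 260 [0.432 0.514] [0.089 0.171 0.178] |   ctop 99 [0.431 0.441 0.506 0.516]
-210 251 [0.431 0.513] [0.089 0.178 0.184] |   ctop 94 [0.429 0.439 0.459 0.515]
-200 389 [0.445 0.509] [0.09  0.191 0.216] |   ctop 44 [0.432 0.448 0.508 0.513]
-190 252 [0.45  0.501] [0.175 0.216 0.222] |   ctop 5 [0.505 0.507 0.509 0.511]
-180 205 [0.448 0.498] [0.217 0.222 0.227] | 
-170 198 [0.447 0.497] [0.224 0.228 0.233] |
```

View pics/c0.png

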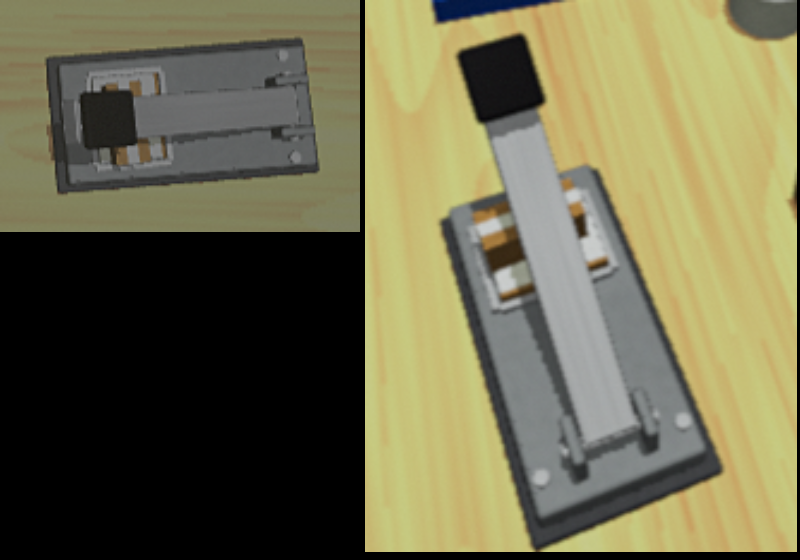

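The arm occupies the space over the carton and the tool stays vertical. So I'll push the carton in -x with the back of the open finger, then grip the end that sticks out. Next I'll fit the poses precisely.

```bash
cat >> h.py <<'E'
YAW=np.radians(5.95); ORG=np.array([.4806,-.2427])
def toW(x,y): c,s=np.cos(YAW),np.sin(YAW); return ORG+np.array([c*x-s*y,s*x+c*y])
def toP(p): c,s=np.cos(YAW),np.sin(YAW); d=np.asarray(p)[...,:2]-ORG; return d@np.array([[c,-s],[s,c]])
from scipy.spatial.transform import Rotation as R
def st():
    s=read_state(); r=R.from_rotvec(s['eef_rot']).as_matrix()
    print('t',round(s['t'],2),'tcp',s['tcp_pos'].round(4),'press mm',(toP(s['tcp_pos'])*1000).round(1),'yaw tool y',round(np.degrees(np.arctan2(r[1,1],r[0,1]))-np.degrees(YAW),2),'rel press; F',s['wrist_force'].round(2),'w',round(s['grip_width'],3),'ff',round(s['finger_force'],1))
    return s,r
def delta(xy,z,yawrel):
    "cm shift in present tool axes, and tool-z turn to bring tool y to yawrel (deg, rel. press)"
    s,r=st(); d=r.T@(np.array([*xy,z])-s['tcp_pos'])*100
    y=np.degrees(np.arctan2(r[1,1],r[0,1])-YAW); print('shift cm',d.round(2),'turn',round(-((yawrel-y+180)%360-180),1))
def carton(zlo=.086,zhi=.098,box=((.38,.56),(-.30,-.17))):
    for n in('top','side'):
        p=read_camera(n); w,ok=cloud(p); x=w[ok]
        k=x[(x[:,2]>zlo)&(x[:,2]<zhi)&(x[:,0]>box[0][0])&(x[:,0]<box[0][1])&(x[:,1]>box[1][0])&(x[:,1]<box[1][1])]
        q=toP(k)*1000
        print(n,len(k),'z',np.median(k[:,2]).round(4),'press-frame rect',np.round(np.hstack([np.ravel(v) for v in cv2.minAreaRect(q.astype(np.float32))]),1),'range',np.percentile(q,[0,1,99,100],axis=0).round(1).tolist())
E
python3 - <<'E'
from h import *
carton()
for n in('top','side'):
    p=read_camera(n);w,ok=cloud(p)
    m=silhouettes(p,'tray')[0]['pixels']&ok; x=w[m]
    print(n,cv2.minAreaRect(x[x[:,2]>.028][:,:2].astype(np.float32)),'floor',np.median(x[x[:,2]<.02][:,2]))
    q='press'; m=silhouettes(p,q)[0]['pixels']&ok; x=w[m]; k=x[x[:,2]>.1]; P=toP(k)*1000
    b=k[(P[:,1]<15)];pb=toP(b); f=np.polyfit(pb[:,1],b[:,2],1); print('arm slope angle',np.arctan(f[0]),'middle z at pin',np.polyval(f,-.15)-.011/np.cos(np.arctan(f[0])), 'arm x',np.percentile(pb[:,0],[2,98]))
    k=k[k[:,2]>.205]; print('cap',np.percentile(toP(k)*1000,[1,99],axis=0))
delta(toW(.085,.022),.2,0); delta(toW(-.085,.022),.2,90)
E
```

```text
top 231 z 0.0923 press-frame rect [-3.8 28.5 84.2 36.5  2.5] range [[-46.1, 8.6], [-45.6, 9.8], [37.9, 46.5], [38.3, 47.5]]
side 367 z 0.0912 press-frame rect [-4.8 27.8 84.5 37.6  2.6] range [[-47.2, 7.2], [-46.7, 8.2], [37.0, 45.6], [37.5, 46.3]]
top ((0.4850265681743622, -0.27967286109924316), (0.13019557297229767, 0.28698551654815674), 6.015795707702637) floor 0.011251820005283242
arm slope angle 0.5186084536004181 middle z at pin 0.06305438984805764 arm x [-0.01866042  0.01955161]
cap [[-24.75343219  41.37768163]
 [ 24.18581851 101.69478811]]
side ((0.5249648094177246, 0.17366105318069458), (0.17439144849777222, 0.19864784181118011), 88.9093017578125) floor 0.003966358884470833
arm slope angle 0.5187102909478689 middle z at pin 0.062273169873136684 arm x [-0.02043327  0.01818411]
cap [[-26.18389523  40.74307046]
 [ 24.52325049  87.8783446 ]]
t 1.5 tcp [ 0.1878 -0.5435  0.2313] press mm [-322.4 -268.8] yaw tool y -76.88 rel press; F [-0.39  0.03  0.99] w 0.998 ff 0.0
shift cm [ 46.27 -19.08   3.13] turn -76.9
t 1.5 tcp [ 0.1878 -0.5435  0.2313] press mm [-322.4 -268.8] yaw tool y -76.88 rel press; F [-0.39  0.03  0.99] w 0.998 ff 0.0
shift cm [ 29.72 -22.94   3.13] turn -166.9
```

```bash
python3 -c "
from h import *
delta(toW(.110,.028),.33,0)"; python3 -m crank '[0,0,-4.5,0,1, 0,0,-4.5,0,1, 4.6,-1.5,0,0,1, 4.6,-1.5,0,0,1, 4.6,-1.5,0,0,1, 4.6,-1.5,0,0,1, 4.6,-1.5,0,0,1, 4.6,-1.5,0,0,1, 4.6,-1.5,0,0,1, 4.6,-1.5,0,0,1, 4.6,-1.5,0,0,1, 4.6,-1.5,0,0,1]'; python3 -c "
from h import *
delta(toW(.110,.028),.33,0)"
```

```text
t 1.5 tcp [ 0.1878 -0.5435  0.2313] press mm [-322.4 -268.8] yaw tool y -76.88 rel press; F [-0.39  0.03  0.99] w 0.998 ff 0.0
shift cm [ 48.84 -19.09  -9.87] turn -76.9
t: 2.7
tcp_pos: [0.575, -0.2499, 0.3215]
eef_rot: [3.098, 0.521, 0.0]
wrist_force: [0.4, -0.2, -0.2]
grip_width: 1.0
finger_force: 0.0
t 2.7 tcp [ 0.575  -0.2499  0.3215] press mm [ 93.1 -17. ] yaw tool y -76.87 rel press; F [ 0.37 -0.17 -0.16] w 1.0 ff 0.0
shift cm [ 2.67 -4.   -0.86] turn -76.9
```

```bash
python3 -m crank '[2.7,-4,0,0,1, 0,0,0,-8.55,1, 0,0,0,-8.55,1, 0,0,0,-8.55,1, 0,0,0,-8.55,1, 0,0,0,-8.55,1, 0,0,0,-8.55,1, 0,0,0,-8.55,1, 0,0,0,-8.55,1, 0,0,0,-8.55,1]'
python3 - <<'E'
from h import *
delta(toW(.110,.028),.046,0)
p=read_camera('wrist'); save(p,'w1.png'); print({k:p[k] for k in('fx','fy','cx','cy')})
E
```

```text
t: 3.7
tcp_pos: [0.586, -0.2048, 0.3213]
eef_rot: [-2.095, -2.341, 0.0]
wrist_force: [-0.4, 0.4, -0.6]
grip_width: 1.001
finger_force: 0.0
t 3.7 tcp [ 0.586  -0.2048  0.3213] press mm [108.8  26.8] yaw tool y 0.42 rel press; F [-0.39  0.39 -0.6 ] w 1.001 ff 0.0
shift cm [ 0.12  0.12 27.53] turn 0.4
{'fx': 325.19226210127806, 'fy': 325.19226210127806, 'cx': 283.79512340221214, 'cy': 204.3643632959565}
```

View pics/w1.png

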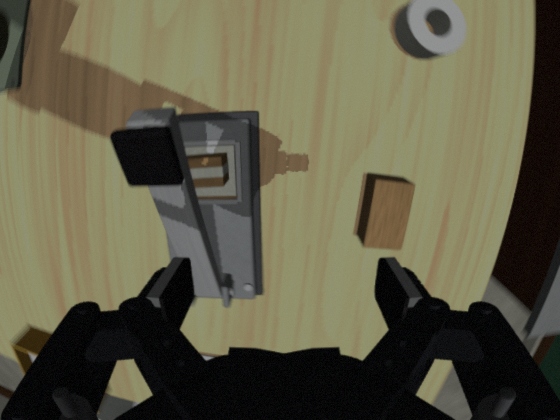

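Wrist view: cap (150,155), carton end (212,172), open fingers at (170,290) and (395,290), with wide knuckles behind them at (90,320). I'll measure the gripper's profile before going near the arm.

```bash
cat >> h.py <<'E'
def wcloud(p):
    z=p['range_z']; v,u=np.mgrid[:z.shape[0],:z.shape[1]]; a=(u-p['cx'])/p['fx']; b=(v-p['cy'])/p['fy']
    t=np.hypot(a,b); ok=(z>0)&(t<1.4); k=np.where(t>1e-6,np.tan(np.minimum(t,1.4))/np.maximum(t,1e-9),1)
    c=np.stack([a*k*z,b*k*z,z,np.ones_like(z)],-1); return (c@np.linalg.inv(p['view']).T)[...,:3],ok
E
python3 - <<'E'
from h import *
s,r=st(); p=read_camera('wrist'); w,ok=wcloud(p); T=(w-s['tcp_pos'])@r*1000
print('cam in tool',((np.linalg.inv(p['view'])[:3,3]-s['tcp_pos'])@r*1000).round(0))
g=T[ok]; g=g[(g[:,2]<10)&(abs(g[:,1])<130)&(abs(g[:,0])<100)]
print(len(g))
for z in range(-200,10,8):
    k=g[abs(g[:,2]-z)<4]
    if len(k)>3: 
        n=k[k[:,1]<0];m=k[k[:,1]>0]
        print(z,len(k),'y',[np.percentile(a[:,1],[1,99]).round(0).tolist() for a in(n,m) if len(a)],'x',np.percentile(k[:,0],[1,99]).round(0))
wp=w[ok]; k=wp[(wp[:,2]>.086)&(wp[:,2]<.098)]; q=toP(k)*1000; q=q[(q[:,0]>10)&(q[:,0]<60)&(q[:,1]>0)&(q[:,1]<60)]; print('carton end',len(q),q.min(0),q.max(0))
E
```

```text
t 3.75 tcp [ 0.586  -0.2048  0.3213] press mm [108.8  26.8] yaw tool y 0.64 rel press; F [-0.39  1.12  0.79] w 0.998 ff 0.0
cam in tool [  71.    1. -143.]
47358
-112 184 y [[-69.0, -55.0], [56.0, 70.0]] x [ 7. 11.]
-104 7210 y [[-68.0, -7.0], [8.0, 69.0]] x [ 2. 19.]
-96 9163 y [[-69.0, -0.0], [0.0, 70.0]] x [ 1. 19.]
-88 8187 y [[-70.0, -0.0], [0.0, 71.0]] x [-12.  16.]
-80 7501 y [[-71.0, -0.0], [1.0, 72.0]] x [-12.  16.]
-72 4826 y [[-72.0, -2.0], [2.0, 73.0]] x [-13.  16.]
-64 4613 y [[-72.0, -38.0], [40.0, 74.0]] x [-12.  12.]
-56 987 y [[-70.0, -42.0], [43.0, 70.0]] x [ 4. 12.]
-48 1107 y [[-54.0, -42.0], [43.0, 55.0]] x [-5. 10.]
-40 1187 y [[-55.0, -42.0], [43.0, 57.0]] x [-12.  10.]
-32 1051 y [[-55.0, -42.0], [43.0, 57.0]] x [-13.  10.]
-24 899 y [[-55.0, -42.0], [43.0, 56.0]] x [-12.  10.]
-16 443 y [[-49.0, -42.0], [43.0, 53.0]] x [-12.   9.]
carton end 700 [10.03778438  9.33337433] [37.82145837 45.35774875]
```

Run:
```python
from h import *
s,r=st(); G=[]
for n in('side','top'):
    p=read_camera(n); w,ok=cloud(p); T=(w-s['tcp_pos'])@r*1000; g=T[ok]; G.append(g[(g[:,2]<-5)&(g[:,2]>-330)&(abs(g[:,0])<130)&(abs(g[:,1])<130)])
    if n=='side':
        c=(p['view']@np.r_[s['tcp_pos']+[0,0,.1],1])[:3]; u,v=int(p['fx']*c[0]/c[2]+p['cx']),int(p['fy']*c[1]/c[2]+p['cy']); print(u,v)
        cr=p['pixels'][max(0,v-110):v+90,max(0,u-130):u+130]; cv2.imwrite('pics/g.png',cv2.resize(cr[:,:,::-1],None,fx=3,fy=3,interpolation=cv2.INTER_CUBIC))
g=np.vstack(G)
for z in range(-320,0,10):
    k=g[abs(g[:,2]-z)<5]
    if len(k)>3: print(z,len(k),'y',np.percentile(k[:,1],[1,99]).round(0),'x',np.percentile(k[:,0],[1,99]).round(0))
```

```text
t 3.8 tcp [ 0.5861 -0.2048  0.3212] press mm [108.8  26.8] yaw tool y 0.05 rel press; F [ 0.57  0.54 -0.42] w 1.0 ff 0.0
274 127
-320 490 y [-128.   52.] x [-20. 124.]
-310 346 y [-128.   49.] x [-20. 126.]
-300 276 y [-129.   41.] x [-20. 124.]
-290 1037 y [-124.   15.] x [-63. 102.]
-280 899 y [-101.   -4.] x [-60.  34.]
-270 165 y [-37.  27.] x [-36.  33.]
-260 630 y [-34.  28.] x [-35.  30.]
-250 652 y [-35.  27.] x [-35.  32.]
-240 634 y [-34.  28.] x [-35.  31.]
-230 587 y [-34.  28.] x [-35.  30.]
-220 562 y [-34.  27.] x [-35.  30.]
-210 704 y [-36.  32.] x [-36.  30.]
-200 509 y [-36.  29.] x [-37.  29.]
-190 443 y [-36.  30.] x [-37.  26.]
-180 270 y [-33.  21.] x [-33.  23.]
-170 791 y [-37.  34.] x [-38.  26.]
-160 432 y [-37.  30.] x [-38.  24.]
-150 415 y [-37.  29.] x [-38.  24.]
-140 406 y [-37.  30.] x [-38.  23.]
-130 228 y [-37.  28.] x [-38.  18.]
-120 417 y [-66.  66.] x [-12.  12.]
-110 810 y [-68.  67.] x [-19.  12.]
-100 603 y [-69.  69.] x [-20.  13.]
-90 424 y [-71.  70.] x [-19.  17.]
-80 616 y [-72.  71.] x [-17.  17.]
-70 503 y [-73.  72.] x [-17.  14.]
-60 328 y [-74.  73.] x [-13.  13.]
-50 96 y [-57.  56.] x [-12.  10.]
-40 135 y [-56.  56.] x [-12.  11.]
-30 136 y [-56.  57.] x [-12.  11.]
-20 95 y [-56.  56.] x [-12.  11.]
-10 9 y [-49.  49.] x [-10.   7.]
```

View pics/g.png

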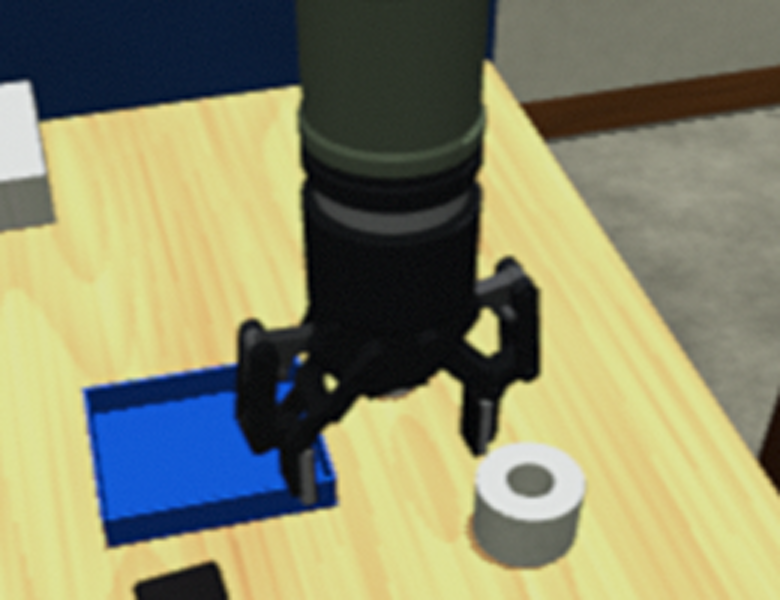

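Gripper profile: the knuckles lead the fingers by 18 mm and stand up to 122 mm above the TCP, so they would foul the arm at its present angle of 0.519 rad. I'll grip the cap and raise the arm gently to about 0.61 rad for clearance.

```bash
python3 -m crank '[1.2,-3.6,0,0,1, 1.2,-3.6,0,0,1, 1.2,-3.6,0,0,1, 0,0,4,0,1, 0,0,4,0,1, 0,0,4,0,1, 0,0,0,0,1]'; python3 -c "
from h import *
delta(toW(.0,.0637),.198,0)"
```

```text
t: 4.6
tcp_pos: [0.4713, -0.1789, 0.1968]
eef_rot: [-2.097, -2.325, 0.006]
wrist_force: [-0.1, 0.0, -0.6]
grip_width: 1.004
finger_force: 0.0
t 4.6 tcp [ 0.4713 -0.1789  0.1968] press mm [-2.6 64.4] yaw tool y -0.05 rel press; F [-0.15  0.01 -0.57] w 1.004 ff 0.0
shift cm [-0.07  0.26 -0.13] turn -0.1
```

```bash
python3 -m crank '[0,0.26,0,0,1, 0,0,0,0,0, 0,0,0,0,-0.2, 0,0,0,0,-0.3, 0,0,0,0,-0.3, 0,0,0,0,-0.3, 0,0,0,0,-0.3]'; python3 -c "
from h import *
st()"; python3 -m crank '[-0.35,0,-0.4,0,-0.3, -0.35,0,-0.4,0,-0.3, -0.3,0,-0.35,0,-0.3, -0.3,0,-0.35,0,-0.3, -0.3,0,-0.35,0,-0.3, 0,0,0,0,-0.3]'; python3 -c "
from h import *
st()"
```

```text
t: 5.3
tcp_pos: [0.4727, -0.1788, 0.2021]
eef_rot: [-2.096, -2.328, 0.008]
wrist_force: [-12.6, 3.3, 5.3]
grip_width: 0.589
finger_force: 65.2
t 5.3 tcp [ 0.4727 -0.1788  0.2021] press mm [-1.2 64.4] yaw tool y 0.06 rel press; F [-12.59   3.28   5.26] w 0.589 ff 65.2
t: 5.9
tcp_pos: [0.4741, -0.1923, 0.2196]
eef_rot: [-2.093, -2.323, 0.002]
wrist_force: [-11.3, 8.8, 2.9]
grip_width: 0.592
finger_force: 64.7
t 5.9 tcp [ 0.4741 -0.1923  0.2196] press mm [-1.2 50.8] yaw tool y 0.01 rel press; F [-11.25   8.85   2.87] w 0.592 ff 64.7
```

```bash
python3 -m crank '[0,0,0,0,0.2, 0,0,0,0,1, 0,0,0,0,1, 0,0,0,0,1, 0,0,-4,0,1, 0,0,-4,0,1, 0,0,-2,0,1, 0,4,0,0,1, 0,4,0,0,1, 0,4,0,0,1, 0,0,0,0,1]'
cat >> h.py <<'E'
def armangle():
    for n in('side','top'):
        p=read_camera(n); w,ok=cloud(p); P=toP(w)*1000; m=ok&(abs(P[...,0])<15)&(P[...,1]>-110)&(P[...,1]<5)&(w[...,2]>.06)&(w[...,2]<.21)
        y=P[m][:,1]/1000; z=w[m][:,2]; f=np.polyfit(y,z,1)
        for _ in range(3): k=abs(z-np.polyval(f,y))<.004; f=np.polyfit(y[k],z[k],1)
        a=np.arctan(f[0]); print(n,k.sum(),'arm',a.round(3),'pin z',(np.polyval(f,-.15)-.011/np.cos(a)).round(4),'underside y=22:',(np.polyval(f,.022)-.022/np.cos(a)).round(4))
E
python3 - <<'E'
from h import *
armangle(); carton()
delta(toW(.104,.034),.041,0)
E
```

```text
t: 7.0
tcp_pos: [0.6027, -0.1828, 0.3183]
eef_rot: [2.099, 2.336, 0.002]
wrist_force: [-0.3, -0.5, 0.2]
grip_width: 1.0
finger_force: 0.0
side 1430 arm 0.586 pin z 0.062 underside y=22: 0.163
top 213 arm 0.593 pin z 0.0613 underside y=22: 0.164
top 56 z 0.0918 press-frame rect [35.1 29.5 35.7  6.7 85.9] range [[30.5, 11.9], [30.7, 11.9], [38.3, 47.3], [38.4, 47.5]]
side 358 z 0.0914 press-frame rect [-4.8 28.1 84.4 38.5  2.5] range [[-47.2, 7.1], [-46.7, 8.3], [36.8, 45.8], [37.8, 47.2]]
t 7.2 tcp [ 0.5978 -0.1836  0.3202] press mm [122.7  46.6] yaw tool y 0.04 rel press; F [-1.06 -0.38 -0.31] w 0.999 ff 0.0
shift cm [-1.25 -1.87 27.92] turn 0.0
```

Angle is now 0.59. I'll go up one more notch.

```bash
python3 -m crank '[0.2,-4.1,0,0,1, 0.2,-4.1,0,0,1, 0.1,-4.1,0,0,1, 0,0,3.6,0,1, 0,0,3.6,0,1, 0,0,3.6,0,1, 0,0,0,0,0, 0,0,0,0,-0.3, 0,0,0,0,-0.3, 0,0,0,0,-0.3, 0,0,0,0,-0.3]'; python3 -c "
from h import *
st()"; python3 -m crank '[-0.2,0,-0.3,0,-0.3, -0.2,0,-0.3,0,-0.3, -0.2,0,-0.25,0,-0.3, -0.1,0,-0.15,0,-0.3, 0,0,0,0,-0.3, 0,0,0,0,-0.3]'; python3 -c "
from h import *
st()"
```

```text
t: 8.3
tcp_pos: [0.474, -0.1915, 0.2139]
eef_rot: [-2.101, -2.334, 0.003]
wrist_force: [-6.3, 0.5, 1.5]
grip_width: 0.597
finger_force: 64.6
t 8.3 tcp [ 0.474  -0.1915  0.2139] press mm [-1.2 51.6] yaw tool y 0.06 rel press; F [-6.31  0.49  1.53] w 0.597 ff 64.6
t: 8.9
tcp_pos: [0.4747, -0.1978, 0.2217]
eef_rot: [-2.1, -2.331, 0.002]
wrist_force: [-5.4, -0.5, -6.2]
grip_width: 0.591
finger_force: 64.5
t 8.9 tcp [ 0.4747 -0.1978  0.2217] press mm [-1.3 45.3] yaw tool y 0.04 rel press; F [-5.45 -0.5  -6.19] w 0.591 ff 64.5
```

```bash
python3 -m crank '[0,0,0,0,0.2, 0,0,0,0,1, 0,0,0,0,1, 0,0,0,0,1, 0,0,-4,0,1, 0,0,-4,0,1, 0,0,-2,0,1, 0,4,0,0,1, 0,4,0,0,1, 0,4,0,0,1, 0,0,0,0,1]'
python3 - <<'E'
from h import *
armangle()
delta(toW(.104,.036),.041,0)
E
```

```text
t: 10.0
tcp_pos: [0.6002, -0.185, 0.3207]
eef_rot: [2.098, 2.336, 0.003]
wrist_force: [0.3, -0.3, -0.4]
grip_width: 0.999
finger_force: 0.0
side 1475 arm 0.621 pin z 0.062 underside y=22: 0.1715
top 297 arm 0.619 pin z 0.063 underside y=22: 0.172
t 10.1 tcp [ 0.5963 -0.1855  0.3216] press mm [121.   44.9] yaw tool y 0.12 rel press; F [-0.22  0.09 -0.1 ] w 1.001 ff 0.0
shift cm [-0.87 -1.7  28.06] turn 0.1
```

```bash
python3 -m crank '[-1.1,-1.7,0,0,1, 0,0,4.5,0,1, 0,0,4.5,0,1, 0,0,4.5,0,1, 0,0,4.5,0,1, 0,0,4.5,0,1, 0,0,4.5,0,1, 0,0,0,0,1, 0,0,0,0,1]'; python3 -c "
from h import *
delta(toW(.104,.034),.0415,0)"
```

```text
t: 11.0
tcp_pos: [0.5793, -0.1994, 0.0533]
eef_rot: [2.102, 2.333, -0.0]
wrist_force: [0.5, -0.1, 0.9]
grip_width: 1.002
finger_force: 0.0
t 11.0 tcp [ 0.5793 -0.1994  0.0533] press mm [102.7  32.9] yaw tool y 0.01 rel press; F [ 0.47 -0.07  0.94] w 1.002 ff 0.0
shift cm [0.11 0.13 1.18] turn 0.0
```

```bash
python3 -m crank '[0.1,0,0.6,0,1, 0,0,0.55,0,1, 0,0,0,0,1, 0,-0.3,0,0,1, 0,-0.3,0,0,1, 0,-0.3,0,0,1, 0,-0.3,0,0,1, 0,-0.3,0,0,1, 0,0,0,0,1]'
python3 - <<'E'
from h import *
st(); carton(); armangle()
E
```

```text
t: 11.9
tcp_pos: [0.5646, -0.1991, 0.0405]
eef_rot: [2.102, 2.335, -0.0]
wrist_force: [0.4, -0.3, 1.2]
grip_width: 1.0
finger_force: 0.5
t 11.9 tcp [ 0.5646 -0.1991  0.0405] press mm [88.1 34.7] yaw tool y 0.07 rel press; F [ 0.35 -0.35  1.17] w 1.0 ff 0.5
  return _methods._mean(a, axis=axis, dtype=dtype,
  ret = ret.dtype.type(ret / rcount)
Traceback (most recent call last):
  File "h.py", line 26, in carton
    print(n,len(k),'z',np.median(k[:,2]).round(4),'press-frame rect',np.round(np.hstack([np.ravel(v) for v in cv2.minAreaRect(q.astype(np.float32))]),1),'range',np.percentile(q,[0,1,99,100],axis=0).round(1).tolist())
                                                                                                                                                                 ~~~~~~~~~~~~~^^^^^^^^^^^^^^^^^^^^^^^
IndexError: index -1 is out of bounds for axis 0 with size 0
```

Run:
```python
from h import *
p=read_camera('side'); w,ok=cloud(p); x=w[ok]; q=toP(x)*1000
k=q[(abs(x[:,2]-.092)<.004)&(q[:,0]>-95)&(q[:,0]<-18)&(q[:,1]>-5)&(q[:,1]<60)]
print(len(k),np.percentile(k,[0,1,99,100],axis=0).round(1).tolist(),cv2.minAreaRect(k.astype(np.float32)))
cv2.imwrite('pics/p1.png',cv2.resize(p['pixels'][190:390,130:380,::-1],None,fx=3,fy=3,interpolation=cv2.INTER_CUBIC))
```

```text
321 [[-53.1, 6.5], [-52.6, 8.1], [-18.2, 44.2], [-18.1, 45.3]] ((-35.33906173706055, 25.96931266784668), (34.9532470703125, 38.44510269165039), 1.1599829196929932)
```

View pics/p1.png

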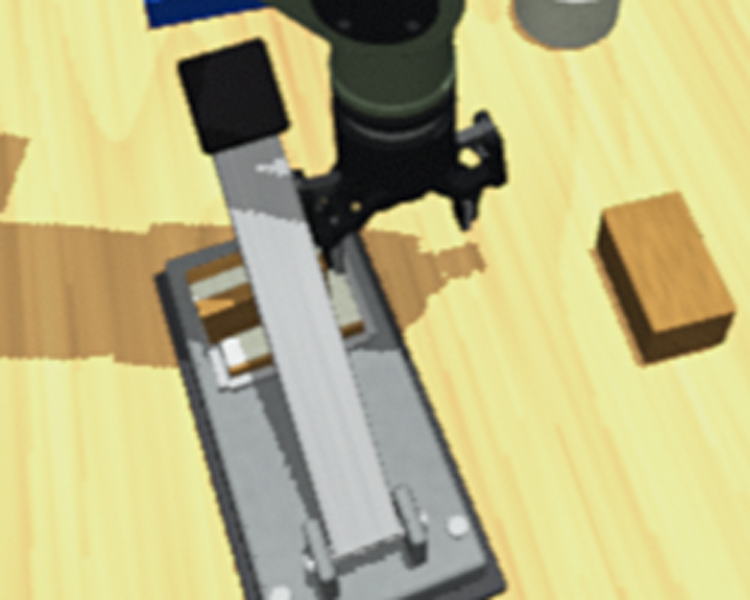

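Finger pushes the carton cleanly (its end is now at x=-53 mm) with the knuckle beneath the bar. I'll continue the push.

```bash
python3 -m crank '[0,-0.3,0,0,1, 0,-0.3,0,0,1, 0,-0.3,0,0,1, 0,-0.3,0,0,1, 0,-0.3,0,0,1, 0,-0.2,0,0,1, 0,0,0,0,1]'
cat >> h.py <<'E'
def end():
    p=read_camera('side'); w,ok=cloud(p); x=w[ok]; q=toP(x)*1000
    k=q[(abs(x[:,2]-.092)<.004)&(q[:,0]>-110)&(q[:,0]<-22)&(q[:,1]>-15)&(q[:,1]<60)]
    print(len(k),np.percentile(k,[0,1,99,100],axis=0).round(1).tolist(),cv2.minAreaRect(k.astype(np.float32)))
E
python3 - <<'E'
from h import *
st(); end(); armangle()
E
```

```text
t: 12.7
tcp_pos: [0.5475, -0.2008, 0.0403]
eef_rot: [-2.102, -2.335, 0.001]
wrist_force: [0.8, -0.0, 0.2]
grip_width: 0.999
finger_force: 0.9
t 12.7 tcp [ 0.5475 -0.2008  0.0403] press mm [70.9 34.7] yaw tool y 0.06 rel press; F [ 0.76 -0.04  0.19] w 0.999 ff 0.9
443 [[-71.1, 2.8], [-69.6, 4.2], [-22.6, 42.3], [-22.2, 44.2]] ((-45.34208679199219, 23.762392044067383), (48.93523025512695, 37.72977066040039), 5.546395301818848)
side 1469 arm 0.621 pin z 0.0619 underside y=22: 0.1714
top 252 arm 0.62 pin z 0.0628 underside y=22: 0.1721
```

```bash
python3 -m crank '[0,-0.2,0,0,1, 0,-0.2,0,0,1, 0,0,0,0,1, 0,1,0,0,1, 0,2,0,0,1, 0,2,0,0,1, 0,0,-5,0,1, 0,0,-5,0,1, 0,0,-5,0,1, 0,0,-5,0,1, 0,0,-5,0,1, 0,0,-4,0,1]'
python3 - <<'E'
from h import *
s,_=st(); print(s['qpos'].round(2)); end(); delta(toW(-.130,.024),.33,95.5)
E
```

```text
t: 14.05
tcp_pos: [0.5941, -0.1958, 0.3335]
eef_rot: [2.1, 2.333, 0.001]
wrist_force: [1.2, -0.7, -0.0]
grip_width: 0.999
finger_force: 0.0
t 14.05 tcp [ 0.5941 -0.1958  0.3335] press mm [117.8  34.9] yaw tool y 0.07 rel press; F [ 1.22 -0.67 -0.02] w 0.999 ff 0.0
[-0.34  0.36  1.25 -0.    1.53 -0.44]
479 [[-74.4, 2.3], [-73.4, 3.5], [-22.7, 42.0], [-22.2, 43.1]] ((-47.221412658691406, 22.892112731933594), (52.943092346191406, 37.19609451293945), 6.144663333892822)
t 14.1 tcp [ 0.5963 -0.1965  0.3405] press mm [119.9  33.9] yaw tool y 0.08 rel press; F [ 1.67 -0.26  6.1 ] w 0.997 ff 0.0
shift cm [ -0.95 -25.     0.72] turn -95.4
```

```bash
python3 -m crank '[-0.2,-4.2,0,0,1, -0.2,-4.2,0,0,1, -0.2,-4.2,0,0,1, -0.2,-4.2,0,0,1, -0.2,-4.2,0,0,1, 0,-4,0,0,1]'; python3 -m crank '[0,0,0,-8.5,1, 0,0,0,-8.5,1, 0,0,0,-8.5,1, 0,0,0,-8.5,1, 0,0,0,-8.5,1, 0,0,0,-8.5,1, 0,0,0,-8.5,1, 0,0,0,-8.5,1, 0,0,0,-8.5,1, 0,0,0,-8.5,1, 0,0,0,-8.5,1, 0,0,0,-2.5,1]'
python3 - <<'E'
from h import *
s,_=st(); print(s['qpos'].round(2)); delta(toW(-.068,.021),.16,96)
end()
p=read_camera('wrist'); w,ok=wcloud(p); x=w[ok]; q=toP(x)*1000
k=q[(abs(x[:,2]-.092)<.005)&(q[:,0]>-110)&(q[:,0]<0)&(q[:,1]>-15)&(q[:,1]<60)]
print(len(k),np.percentile(k,[0,1,99,100],axis=0).round(1).tolist(),cv2.minAreaRect(k.astype(np.float32)))
save(p,'w2.png')
E
```

```text
t: 14.7
tcp_pos: [0.3445, -0.232, 0.3298]
eef_rot: [-2.101, -2.334, 0.001]
wrist_force: [-0.2, 0.3, 0.7]
grip_width: 0.998
finger_force: 0.0
t: 15.9
tcp_pos: [0.3463, -0.2319, 0.3298]
eef_rot: [0.334, -3.123, -0.001]
wrist_force: [0.4, 0.3, -0.5]
grip_width: 1.0
finger_force: 0.0
t 15.9 tcp [ 0.3463 -0.2319  0.3298] press mm [-132.5   24.6] yaw tool y 96.27 rel press; F [ 0.4   0.35 -0.55] w 1.0 ff 0.0
[-0.62  0.01  1.7  -0.    1.43 -2.4 ]
t 15.9 tcp [ 0.3463 -0.2319  0.3298] press mm [-132.5   24.6] yaw tool y 96.27 rel press; F [ 0.4   0.35 -0.55] w 1.0 ff 0.0
shift cm [-6.39 -1.08 16.97] turn 0.3
482 [[-74.4, 2.3], [-73.4, 3.5], [-22.7, 42.5], [-22.3, 44.5]] ((-47.224464416503906, 23.23813247680664), (52.85963439941406, 37.77189636230469), 6.2708420753479)
1477 [[-74.7, -0.4], [-73.7, 2.1], [-0.8, 40.6], [-0.0, 42.4]] ((-36.02421951293945, 20.946584701538086), (75.85852813720703, 34.95140838623047), 6.459207057952881)
```

```bash
python3 -m crank '[-3.2,-0.6,0,0,1, -3.2,-0.6,0,0,1, 0,0,4.6,0,1, 0,0,4.6,0,1, 0,0,4.6,0,1, 0,0,4.6,0,1, 0,0,4.6,0,1, 0,0,3,0,1, 0,0,0,0,1, 0,0,0,0,1]'
python3 - <<'E'
from h import *
delta(toW(-.068,.020),.053,96.2); armangle()
E
```

```text
t: 17.0
tcp_pos: [0.4117, -0.2307, 0.0706]
eef_rot: [0.328, -3.124, -0.0]
wrist_force: [1.3, -0.2, -0.3]
grip_width: 0.995
finger_force: 0.0
t 17.0 tcp [ 0.4117 -0.2307  0.0706] press mm [-67.3  19.1] yaw tool y 96.04 rel press; F [ 1.26 -0.16 -0.3 ] w 0.995 ff 0.0
shift cm [0.06 0.1  1.76] turn -0.2
side 1473 arm 0.621 pin z 0.062 underside y=22: 0.1715
top 558 arm 0.626 pin z 0.062 underside y=22: 0.1726
```

```bash
python3 -m crank '[0,0,0.9,0,1, 0,0,0.85,0,1, 0,0,0,0,0.4, 0,0,0,0,0, 0,0,0,0,-0.4, 0,0,0,0,-1, 0,0,0,0,-1, 0,0,0,0,-1, 0,0,0,0,-1, 0,0,0,0,-1]'
python3 - <<'E'
from h import *
st(); armangle()
p=read_camera('side'); cv2.imwrite('pics/p2.png',cv2.resize(p['pixels'][190:390,130:380,::-1],None,fx=3,fy=3,interpolation=cv2.INTER_CUBIC))
E
```

```text
t: 18.1
tcp_pos: [0.4115, -0.2306, 0.0532]
eef_rot: [-0.329, 3.124, -0.001]
wrist_force: [-1.4, 1.6, 4.9]
grip_width: 0.414
finger_force: 59.6
t 18.1 tcp [ 0.4115 -0.2306  0.0532] press mm [-67.5  19.2] yaw tool y 96.06 rel press; F [-1.38  1.65  4.9 ] w 0.414 ff 59.6
side 1465 arm 0.619 pin z 0.0623 underside y=22: 0.1714
top 586 arm 0.621 pin z 0.0626 underside y=22: 0.1723
```

View pics/p2.png

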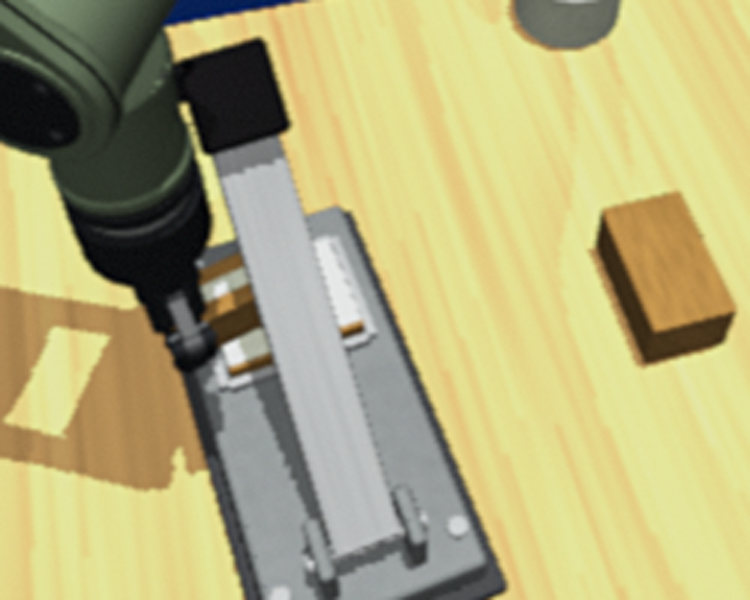

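Carton gripped at its end (35 mm). I'll lift slightly, withdraw sideways, then raise it.

```bash
python3 -m crank '[0,0,-0.4,0,-1, 0,0,-0.5,0,-1, 0,0,-0.5,0,-1, 1,0,0,0,-1, 2,0,0,0,-1, 2,0,0,0,-1, 2,0,0,0,-1, 0,0,-2,0,-1, 0,0,-3,0,-1, 0,0,-3,0,-1, 0,0,0,0,-1]'
python3 - <<'E'
from h import *
s,_=st(); print(s['qpos'].round(2)); armangle()
p=read_camera('wrist'); w,ok=wcloud(p); sv=read_state(); r=R.from_rotvec(sv['eef_rot']).as_matrix(); T=(w-sv['tcp_pos'])@r*1000
save(p,'w3.png')
p=read_camera('side'); cv2.imwrite('pics/p3.png',cv2.resize(p['pixels'][150:390,60:360,::-1],None,fx=2.5,fy=2.5,interpolation=cv2.INTER_CUBIC))
pad=toP(cloud(p)[0][cloud(p)[1]]); x=cloud(p)[0][cloud(p)[1]]; k=pad[(abs(x[:,2]-.052)<.0025)&(abs(pad[:,0])<.06)&(abs(pad[:,1]-.02)<.045)]*1000; print('pad',cv2.minAreaRect(k.astype(np.float32)))
E
```

```text
t: 19.35
tcp_pos: [0.3441, -0.2467, 0.1501]
eef_rot: [-0.328, 3.119, -0.009]
wrist_force: [0.2, -0.1, -1.5]
grip_width: 0.419
finger_force: 60.2
t 19.35 tcp [ 0.3441 -0.2467  0.1501] press mm [-136.1   10.2] yaw tool y 96.05 rel press; F [ 0.15 -0.11 -1.5 ] w 0.419 ff 60.2
[-0.65  0.15  2.02 -0.    0.96 -2.43]
side 1459 arm 0.621 pin z 0.0621 underside y=22: 0.1716
top 653 arm 0.623 pin z 0.0624 underside y=22: 0.1723
pad ((3.6154212951660156, 22.751834869384766), (96.12559509277344, 76.7661361694336), 0.2787100672721863)
```

View pics/p3.png

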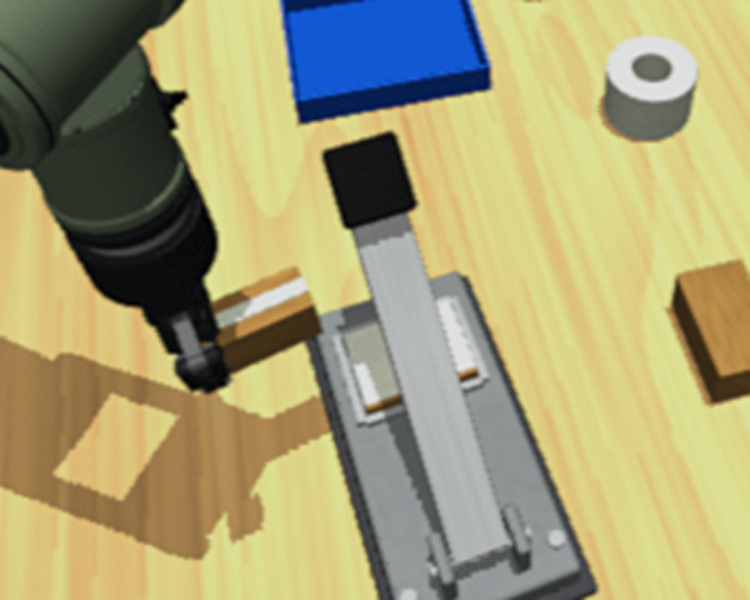

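```bash
python3 -m crank '[0,0,0,4,-1, 0,0,0,4,-1, 0,0,0,4,-1, 0,3,0,0,-1, 0,4.2,0,0,-1, 0,4.2,0,0,-1, 0,4.2,0,0,-1, 0,4.2,0,0,-1, -1,4.2,0,0,-1, -2,4,0,0,-1, -2,4,0,0,-1, 0,0,0,0,-1]'
python3 - <<'E'
from h import *
delta((.490,.174),.06,84.05)
E
```

```text
t: 20.75
tcp_pos: [0.3945, 0.0788, 0.1458]
eef_rot: [-0.01, 3.141, 0.002]
wrist_force: [0.3, -0.7, -0.3]
grip_width: 0.413
finger_force: 60.6
t 20.75 tcp [0.3945 0.0788 0.1458] press mm [-52.3 328.7] yaw tool y 84.41 rel press; F [ 0.27 -0.73 -0.34] w 0.413 ff 60.6
shift cm [-9.6   9.45  8.6 ] turn 0.4
```

```bash
python3 -m crank '[-3.2,3.1,0,0,-1, -3.2,3.2,0,0,-1, -3.2,3.1,0,0,-1, 0,0,3,0,-1, 0,0,3,0,-1, 0,0,2.6,0,-1, 0,0,0,0,-1, 0,0,0,0,-1]'
python3 - <<'E'
from h import *
delta((.490,.174),.007,84.05)
for n in('side','top'):
    p=read_camera(n); w,ok=cloud(p); x=w[ok]; m=(x[:,0]>.515)&(x[:,0]<.58)&(abs(x[:,1]-.174)<.03)&(x[:,2]>.075)&(x[:,2]<.125)
    k=x[m]; 
    if len(k)>20: print(n,len(k),np.percentile(k,[1,50,99],axis=0).round(4).tolist(), [np.median(k[abs(k[:,0]-a)<.006][:,2]).round(4) for a in(.525,.54,.555)])
E
```

```text
t: 21.55
tcp_pos: [0.4881, 0.1682, 0.0601]
eef_rot: [-0.0, -3.139, 0.002]
wrist_force: [0.8, 0.2, -0.9]
grip_width: 0.42
finger_force: 60.6
t 21.55 tcp [0.4881 0.1682 0.0601] press mm [ 50.  407.9] yaw tool y 84.04 rel press; F [ 0.85  0.23 -0.93] w 0.42 ff 60.6
shift cm [-0.2   0.58  5.31] turn -0.0
side 341 [[0.5155, 0.1488, 0.0753], [0.5405, 0.1563, 0.0971], [0.5664, 0.1876, 0.1006]] [np.float64(0.0973), np.float64(0.0971), np.float64(0.0971)]
top 173 [[0.5167, 0.1515, 0.0765], [0.551, 0.156, 0.0996], [0.5688, 0.1727, 0.1043]] [np.float64(0.0967), np.float64(0.0996), np.float64(0.0999)]
```

```bash
python3 -m crank '[0,0.5,2,0,-1, 0,0,2,0,-1, 0,0,1,0,-1, 0,0,0,0,-1, 0,0,0.1,0,-1, 0,0,0.1,0,-1, 0,0,0,0,-1]'; python3 -c "
from h import *
st()"
```

```text
t: 22.35
tcp_pos: [0.4892, 0.1741, 0.0095]
eef_rot: [-0.0, 3.14, 0.001]
wrist_force: [0.2, 0.1, -1.1]
grip_width: 0.413
finger_force: 60.7
t 22.35 tcp [0.4892 0.1741 0.0095] press mm [ 51.8 413.6] yaw tool y 84.06 rel press; F [ 0.15  0.12 -1.08] w 0.413 ff 60.7
```

```bash
python3 -m crank '[0,0,0.15,0,-1, 0,0,0.1,0,-1, 0,0,0,0,-1]'; python3 -c "
from h import *
st()"; python3 -m crank '[0,0,0.1,0,-1, 0,0,0.05,0,-1, 0,0,0,0,-1]'; python3 -c "
from h import *
st()"
```

```text
t: 22.65
tcp_pos: [0.4886, 0.1739, 0.0062]
eef_rot: [0.001, -3.141, 0.0]
wrist_force: [1.0, 0.3, -1.3]
grip_width: 0.411
finger_force: 60.7
t 22.65 tcp [0.4886 0.1739 0.0062] press mm [ 51.1 413.5] yaw tool y 84.07 rel press; F [ 0.95  0.3  -1.31] w 0.411 ff 60.7
t: 22.95
tcp_pos: [0.4888, 0.174, 0.0052]
eef_rot: [-0.001, 3.141, -0.0]
wrist_force: [-1.4, 0.6, 4.2]
grip_width: 0.412
finger_force: 61.4
t 22.95 tcp [0.4888 0.174  0.0052] press mm [ 51.3 413.6] yaw tool y 84.07 rel press; F [-1.38  0.64  4.15] w 0.412 ff 61.4
```

Contact (4 N up). I'll release and rise.

```bash
python3 -m crank '[0,0,0,0,-0.4, 0,0,0,0,0.1, 0,0,0,0,0.5, 0,0,0,0,0.8, 0,0,0,0,0.8, 0,0,-1,0,0.8, 0,0,-3,0,0.8, 0,0,-5,0,0.8, 0,0,-5,0,0, 0,0,-5,0,-1, 0,0,-5,0,-1, 0,0,-5,0,-1]'
python3 - <<'E'
from h import *
p=read_camera('side'); w,ok=cloud(p); x=w[ok]
k=x[(x[:,0]>.44)&(x[:,0]<.61)&(x[:,1]>.11)&(x[:,1]<.25)&(x[:,2]>.037)&(x[:,2]<.2)]; print('carton in tray',len(k),cv2.minAreaRect(k[k[:,2]>.04][:,:2].astype(np.float32)),np.percentile(k[:,2],[5,50,95]).round(4))
armangle()
delta(toW(0,.042),.33,90)
cv2.imwrite('pics/p4.png',p['pixels'][:,:,::-1])
E
```

```text
t: 24.15
tcp_pos: [0.488, 0.1738, 0.2979]
eef_rot: [-0.001, 3.14, 0.001]
wrist_force: [1.5, 0.6, -0.7]
grip_width: 0.22
finger_force: 0.0
carton in tray 355 ((0.5255804657936096, 0.1745956540107727), (0.08396963775157928, 0.040312182158231735), 1.761342167854309) [0.0389 0.0433 0.0457]
side 1458 arm 0.621 pin z 0.0619 underside y=22: 0.1715
top 658 arm 0.62 pin z 0.0627 underside y=22: 0.1721
t 24.3 tcp [0.49   0.1744 0.2993] press mm [ 52.6 413.9] yaw tool y 84.07 rel press; F [-0.13 -0.43 -1.53] w 0.003 ff 0.0
shift cm [  1.36 -37.53  -3.19] turn -5.9
```

View pics/p4.png

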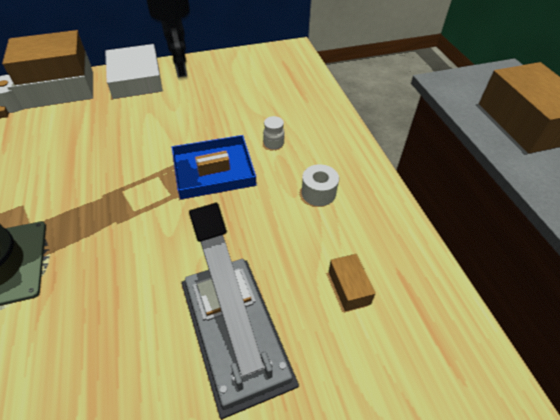

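Carton lies flat in the tray at (210,160), and everything else is unmoved. Now the press arm.

```bash
python3 -m crank '[0.5,-4.6,0,0,-1, 0.5,-4.6,0,0,-1, 0.4,-4.6,0,0,-1, 0,-4.6,-0.5,0,-1, 0,-4.6,0,0,-1, 0,-4.6,0,0,-1, 0,-4.6,0,0,-1, 0,-4.6,0,0,-1, 0,0,0,-5.9,-1, 0,0,0,0,-1]'
python3 - <<'E'
from h import *
delta(toW(0,.0465),.248,90)
E
```

```text
t: 25.3
tcp_pos: [0.4738, -0.1949, 0.2981]
eef_rot: [0.158, -3.134, -0.003]
wrist_force: [-0.0, 0.3, 0.9]
grip_width: -0.001
finger_force: 0.0
t 25.3 tcp [ 0.4738 -0.1949  0.2981] press mm [-1.8 48.2] yaw tool y 89.81 rel press; F [-0.03  0.32  0.88] w -0.001 ff 0.0
shift cm [-0.2  -0.18  5.01] turn -0.2
```

```bash
python3 -m crank '[-0.2,0,2.2,0,-1, 0,0,2,0,-1, 0,0,0.4,0,-1, 0,0,0.4,0,-1, 0,0.2,0.3,0,-1, 0,0.2,0.3,0,-1, 0,0,0,0,-1]'; python3 -c "
from h import *
st()"
```

```text
t: 26.0
tcp_pos: [0.4767, -0.1894, 0.2441]
eef_rot: [-0.162, 3.136, -0.0]
wrist_force: [0.2, -0.3, 0.3]
grip_width: 0.002
finger_force: 0.1
t 26.0 tcp [ 0.4767 -0.1894  0.2441] press mm [ 1.6 53.4] yaw tool y 89.98 rel press; F [ 0.21 -0.34  0.31] w 0.002 ff 0.1
```

```bash
python3 -m crank '[0,0.45,0.85,0,-1, 0,0.45,0.85,0,-1, 0,0.45,0.85,0,-1, 0,0.5,0.75,0,-1, 0,0.5,0.75,0,-1, 0,0.5,0.75,0,-1, 0,0,0,0,-1]'
python3 - <<'E'
from h import *
st(); armangle()
E
```

```text
t: 26.7
tcp_pos: [0.4725, -0.1606, 0.1944]
eef_rot: [0.163, -3.135, -0.002]
wrist_force: [0.5, -0.3, -0.2]
grip_width: 0.002
finger_force: 0.0
t 26.7 tcp [ 0.4725 -0.1606  0.1944] press mm [ 0.5 82.5] yaw tool y 90.0 rel press; F [ 0.5  -0.32 -0.23] w 0.002 ff 0.0
side 1217 arm 0.378 pin z 0.0622 underside y=22: 0.1187
top 35 arm 0.426 pin z 0.0599 underside y=22: 0.1259
```

```bash
python3 -m crank '[0,0.4,0.75,0,-1, 0,0.35,0.75,0,-1, 0,0.35,0.75,0,-1, 0,0.3,0.8,0,-1, 0,0.3,0.8,0,-1, 0,0.3,0.8,0,-1, 0,0.25,0.85,0,-1, 0,0.2,0.85,0,-1, 0,0.2,0.8,0,-1, 0,0.1,0.6,0,-1, 0,0,0,0,-1]'
python3 - <<'E'
from h import *
st(); armangle()
E
```

```text
t: 27.9
tcp_pos: [0.4698, -0.1339, 0.1172]
eef_rot: [0.162, -3.135, -0.001]
wrist_force: [-0.4, 0.5, 0.8]
grip_width: -0.001
finger_force: 0.0
t 27.9 tcp [ 0.4698 -0.1339  0.1172] press mm [  0.5 109.3] yaw tool y 89.98 rel press; F [-0.39  0.55  0.77] w -0.001 ff 0.0
side 997 arm 0.076 pin z 0.0623 underside y=22: 0.0645
top 444 arm 0.076 pin z 0.0629 underside y=22: 0.065
```

Angle 0.076. Approach the pad slowly.

```bash
python3 -m crank '[0,0.2,0.4,0,-1, 0,0.1,0.4,0,-1, 0,0.1,0.4,0,-1, 0,0.1,0.4,0,-1, 0,0,0.3,0,-1, 0,0,0.2,0,-1, 0,0,0,0,-1, 0,0,0,0,-1]'
python3 - <<'E'
from h import *
st(); armangle()
E
```

```text
t: 28.8
tcp_pos: [0.4699, -0.1292, 0.0971]
eef_rot: [0.162, -3.137, 0.0]
wrist_force: [-0.0, -0.4, 0.1]
grip_width: -0.001
finger_force: 0.0
t 28.8 tcp [ 0.4699 -0.1292  0.0971] press mm [  1.1 114. ] yaw tool y 89.97 rel press; F [-0.04 -0.42  0.11] w -0.001 ff 0.0
side 959 arm 0.002 pin z 0.0624 underside y=22: 0.0517
top 514 arm 0.002 pin z 0.063 underside y=22: 0.0522
```

```bash
python3 -m crank '[0,0,0.1,0,-1, 0,0,0.1,0,-1, 0,0,0.1,0,-1, 0,0,0.1,0,-1, 0,0,0,0,-1, 0,0,0,0,-1]'; python3 -c "
from h import *
st();armangle();st()"
```

```text
t: 29.5
tcp_pos: [0.4702, -0.1292, 0.094]
eef_rot: [-0.162, 3.137, -0.0]
wrist_force: [-2.4, 0.6, 6.6]
grip_width: -0.0
finger_force: 3.6
t 29.5 tcp [ 0.4702 -0.1292  0.094 ] press mm [  1.4 114. ] yaw tool y 89.97 rel press; F [-2.41  0.6   6.55] w -0.0 ff 3.6
side 956 arm 0.002 pin z 0.0621 underside y=22: 0.0515
top 521 arm -0.006 pin z 0.0634 underside y=22: 0.0514
t 29.6 tcp [ 0.4702 -0.1292  0.094 ] press mm [  1.4 114. ] yaw tool y 89.97 rel press; F [-1.17  0.13  6.56] w 0.002 ff 3.6
```

```bash
python3 -m crank '[0,0,0.1,0,-1, 0,0,0.1,0,-1, 0,0,0.1,0,-1, 0,0,0,0,-1, 0,0,0,0,-1]'; python3 -c "
from h import *
st()"
```

```text
t: 30.1
tcp_pos: [0.4702, -0.1292, 0.0918]
eef_rot: [-0.162, 3.137, -0.001]
wrist_force: [-3.2, 0.9, 13.7]
grip_width: 0.003
finger_force: 6.8
t 30.1 tcp [ 0.4702 -0.1292  0.0918] press mm [  1.4 114. ] yaw tool y 89.97 rel press; F [-3.25  0.9  13.7 ] w 0.003 ff 6.8
```

```bash
python3 -m crank '[0,0,0.09,0,-1, 0,0,0,0,-1, 0,0,0,0,-1]'; python3 -c "
from h import *
st()";  python3 -m crank '[0,0,0,0,-1, 0,0,0,0,-1, 0,0,0,0,-1, 0,0,0,0,-1, 0,0,0,0,-1, 0,0,0,0,-1, 0,0,0,0,-1, 0,0,0,0,-1, 0,0,0,0,-1, 0,0,0,0,-1, 0,0,0,0,-1]'
```

```text
t: 30.4
tcp_pos: [0.4703, -0.1292, 0.0912]
eef_rot: [-0.162, 3.136, -0.001]
wrist_force: [-4.2, 1.9, 15.8]
grip_width: -0.001
finger_force: 7.8
t 30.4 tcp [ 0.4703 -0.1292  0.0912] press mm [  1.5 113.9] yaw tool y 89.97 rel press; F [-4.19  1.89 15.82] w -0.001 ff 7.8
t: 31.5
tcp_pos: [0.4702, -0.1292, 0.0912]
eef_rot: [-0.162, 3.136, -0.001]
wrist_force: [-4.5, 0.8, 14.8]
grip_width: 0.002
finger_force: 7.7
```

```bash
python3 -m crank '[0,0,0,0,-1, 0,0,0,0,-1, 0,0,0,0,-1, 0,0,-0.3,0,-1, 0,0,-0.4,0,-1, 0,0,-1,0,-1, 0,0,-4,0,-1, 0,0,-5,0,-1, 0,0,-5,0,-1, 0,0,-3,0,-1, 0,0,0,0,-1]'
python3 - <<'E'
from h import *
s,_=st(); armangle()
for n in('side','top'):
    p=read_camera(n); w,ok=cloud(p); x=w[ok]; q=toP(x)
    k=q[(abs(x[:,2]-.052)<.002)&(abs(q[:,0])<.055)&(abs(q[:,1]-.02)<.045)]*1000; print('pad',np.percentile(k,[1,99],axis=0).round(1).tolist())
    k=x[(x[:,0]>.44)&(x[:,0]<.61)&(x[:,1]>.11)&(x[:,1]<.25)&(x[:,2]>.04)&(x[:,2]<.07)]; print('carton',cv2.minAreaRect(k[:,:2].astype(np.float32)),np.median(k[:,2]))
    for o in('jar','label_roll','pack'):
        d=silhouettes(p,o)
        if d: m=d[0]['pixels']&ok; print(o,np.median(w[m],axis=0).round(3))
E
```

```text
t: 32.6
tcp_pos: [0.4724, -0.1299, 0.2816]
eef_rot: [-0.162, 3.127, -0.006]
wrist_force: [0.5, -0.0, -0.6]
grip_width: 0.003
finger_force: 0.0
t 32.6 tcp [ 0.4724 -0.1299  0.2816] press mm [  3.5 113. ] yaw tool y 89.96 rel press; F [ 0.48 -0.03 -0.57] w 0.003 ff 0.0
side 956 arm 0.0 pin z 0.0623 underside y=22: 0.0513
top 115 arm -0.021 pin z 0.0643 underside y=22: 0.0497
pad [[-43.9, -14.1], [45.1, 55.0]]
carton ((0.5373507738113403, 0.17427802085876465), (0.060278940945863724, 0.038659483194351196), 4.419946670532227) 0.04346888863974674
jar [0.707 0.218 0.05 ]
pack [ 0.733 -0.269  0.049]Traceback (most recent call last):
  File "<stdin>", line 5, in <module>
    return _quantile_unchecked(
        a, q, axis, out, overwrite_input, method, keepdims, weights)
    return _ureduce(a,
                    func=_quantile_ureduce_func,
    ...<5 lines>...
                    overwrite_input=overwrite_input,
                    method=method)
    r = func(a, **kwargs)
    result = _quantile(arr,
                       quantiles=q,
    ...<2 lines>...
                       out=out,
                       weights=wgt)
    slices_having_nans = np.isnan(arr[-1, ...])
                                  ~~~^^^^^^^^^
IndexError: index -1 is out of bounds for axis 0 with size 0
```

Arm is level on the pad, pad centred, carton flat in the tray, bystanders unmoved. Handing in.

```bash
python3 -c "
from plant import *
print(finish_job())"
```

```text
the job is handed in; nothing more can be done
None
```

The job is handed in at about 33 s: the carton lies flat in the tray, and the press arm was held at about 15 N for over 1 s and left down on the pad; to make room to reach the carton, I first raised the arm from 0.52 to its 0.62 rad stop by its grip and slid the carton sideways on the pad.

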